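Hang the wash basket on the draining hook

TASK

The boards have been washed: lift the small mesh basket by its orange bail and hang it by the middle of the bail on the hook of the drain stand, so that it hangs free and level over the drip tray with both boards still inside. The hook is clamped at a different height every day, so find out how high it is, let the bail down on it gently rather than dropping or ramming it, and leave the bottle, the solder spool and the brush where they stand.

Things in the scene. Friction and masses are not known exactly. Their poses are not given: they have to be found in the camera images.
- stand: Telescopic drain stand, bolted down: grey base plate 190 x 130 x 8 mm, upright tube 18 mm thick with a black clamp collar (28 mm, top at 144 mm, wing screw 32 mm out on the +x side), and in it a sliding steel rod 8 mm thick, bent over at the top into the hook, its highest part. Origin: on the bench under the tube's axis, z up. The hook points along -x, over the white drip tray (rim at 18 mm).
- drip_middle (a point): Point on the base plate (8 mm above the bench) under the middle of the hook, 85 mm from the tube's axis. Hook: round bar 8 mm thick, level along the stand's -x, turned up at 108 mm; tip at 117 mm, its top 20 mm above the bar's centre line. The bar's height is NOT reported: centre line 170 to 260 mm above the bench. See it or feel for it from above; it is clamped and bears 25 N.
- basket_center (a point): Centre of the stainless wire-mesh basket, 28 mm above its underside; outside 90 mm (x) x 76 mm (y) x 56 mm high, open on top; 0.27 to 0.38 kg with bail and boards. Axes: z up when it stands, x across the bail's hinge line, y along the hinge line. The bail's pivots are on the two sides at y = +-43 mm, x = 0, 22 mm above this point (50 mm above the underside).
- bail_mid (a point): Middle of the crossbar of the orange wire bail, wire 5 mm thick. Above the pivots: two legs 86 mm apart for 48 mm, drawn in to parallel shoulders (50 mm over the outside) from 62 to 96 mm, joined by a straight crossbar at 96 mm. y along the crossbar, z from the pivots to the crossbar. It starts folded, nearly level, on the basket's -x side, about 55 mm above the bench.
- bail (a joint): Angle of the bail in the basket, rad: 0 upright, negative folded towards the basket's -x side, limits -1.5 and 1.5. The hinge is free with a little friction (0.006 N m): the bail stays up by itself when it is left within about 0.25 rad of upright, else it falls.
- board_a: Loose green circuit board, 42 x 27 x 5 mm, 14 g, lying flat in the basket; origin under its centre.
- board_b: The second board, the same as the first.
- cleaner_bottle: Bystander: closed white bottle, 48 mm across, 125 mm high; origin under its centre.
- solder_spool: Bystander: blue solder spool standing on its flange, 54 mm across, 38 mm high; origin under its centre.
- flux_brush: Bystander: brush about 140 mm long lying along its x axis; origin under its centre.
Mind the look-alikes: they are no part of the job. Leave any yellow look-alike of the board_a alone.

How it is judged:
On the way, in this order (a step that is already met when the one before it is completed fails the run):
1. the basket is lifted clear of the bench (height (world z) of basket_center above 0.05 m and angle between basket_center's own z axis and vertical below 0.5 rad), for 0.2 s.
2. the hook carries the basket by the bail (contact force between basket and stand above 1.5 N and x of bail_mid in the frame of stand between -0.114 and -0.05 m and y of bail_mid in the frame of stand between -0.012 and 0.012 m and height (world z) of basket_center above 0.05 m), for 0.2 s.
At the end, for the whole second after the job is handed in: The basket hangs on the hook by its bail, let go and at rest (slower than 60 mm/s): the middle of the crossbar within 12 mm of the hook bar's line and between the upturned tip and 50 mm from the tube's axis, its underside clear of the drip tray, level within 10 degrees, both boards inside (all of step 2 and contact force between basket and the fingers below 0.05 N and angle between basket_center's own z axis and vertical below 0.17 rad and linear speed of basket below 0.06 m/s and distance between each of board_a, board_b and basket_center below 0.055 m); the robot touches nothing.
It fails at once if a board falls out of the basket (distance between any of board_a, board_b and basket_center above 0.08 m).
It fails at once if the basket is rammed against the hook or the stand (over 25 N) (contact force between basket and stand above 25 N).
It fails at once if the basket is dropped (moves faster than 0.35 m/s with nothing holding it) (contact force between basket and the fingers below 0.05 N and linear speed of basket above 0.35 m/s).
It fails at once if a bystander is moved by more than 25 mm or knocked over (distance of any of cleaner_bottle, solder_spool, flux_brush from where it was at the start of the episode above 0.025 m or angle between cleaner_bottle's own z axis and vertical above 0.4 rad).
It also fails if it takes over 72 s, if anything falls off the work surface, if the arm or the gripper's body presses on something with over 40 N, if the wrist force passes 120 N, or if a joint passes its speed limit or range.

ROBOT

A 7-joint arm with a two-finger parallel gripper is mounted at the origin on the work surface. World frame = base frame: x ahead of the robot, y to its left, z up, the work surface at z = 0. Lengths are in m, angles in rad, forces in N, time in s.
With the tool pointing down it reaches from about 0.35 to 0.9 m from the base axis. Payload 7.2 kg.
Tool frame: the origin (TCP) lies on the front face of the gripper's body, between the roots of the fingers; the fingertips stand 80 mm ahead of it and the grasp point (between the pads) lies 61 mm ahead of it (tip_reach is the distance from the TCP to the fingertips, in m); z points along the fingers, y is the direction in which the jaws open and shut (so a half turn about z gives the same grasp; the last joint's range is limited). The gripper opens to 88 mm and grips with 3 to 60 N. Pads are 20 mm wide; open, the fingers measure 115 mm over their backs; the gripper's body (75 mm by 178 mm) begins 61 mm behind the grasp point.
Start: joints at [-0.068, 0.411, -0.013, 1.596, 0.006, 1.134, -0.082], TCP at [0.625, -0, 0.303] pointing down, gripper open.
Joint ranges: [-2.95, 2.95], [-0.29, 1.99], [-1.47, 1.44], [0.14, 2.54], [-1.03, 4.17], [0.13, 1.85], [-2.86, 2.86]. Speed limits (rad/s): [2.39, 2.39, 3.01, 3.01, 3.14, 3.14, 3.14].

INTERFACE

Orientations are given as a rotation vector (axis times angle).
In Python, from bench import * gives the robot as it stands.
- The arm moves only by the tool move_arm, never from a script. Its arguments are lists of equal length, an entry for each row: "turn": the turn, a rotation vector about the tool's x, y, z in degrees, a list of three; "travel": the shift along the tool's x, y, z in mm, a list of three; "claw": the opening, from -1 (shut) to 1 (fully open), so that 0 is half open. A call has 1 to 10 rows; each row is the pose to reach, as a shift and turn from the pose commanded when the call began, along the tool's axes at that moment; what a row does not reach only later rows make up. A row lasts 1/12 s, in which the tool goes at most 41.7 mm and 7.16 degrees, less where a joint would pass 70% of its speed; a pose out of reach is approached as far as the arm can. A call with a gripper value outside its range is refused whole. The fingers move at their own pace and stop on an object; the grip force is fixed at half the most. Time passes only in rows, so rows that repeat a pose let the fingers close. It gives the time, the measured TCP pose, the force and the opening at its end, in the units of the state.
- get_obs(): the state, without advancing time (a new reading comes with each control period).
- grab_frame(name): name is "scene" or "side" or "wrist"; returns the picture (480x640x3 uint8, red, green, blue); there is no depth.
- camera_info(name): a dict with "K" (3x3 intrinsics, pixels), "R" (3x3) and "t" (3): a world point X has camera coordinates R X + t. Camera axes: x right, y down, z forward; pixel columns grow to the right and rows downward; lengths in m; the calibration is good to about 2 mm. A picture is of the moment at which its call begins: read the wrist's pose just before it. camera_info takes no time and is no camera call; for the wrist camera it gives the pose at the moment of the call.
- finish_job(): hands the job in, once; it reports no verdict.
The state is a dict: "time": time; "q": joint angles; "qd": joint speeds; "joint_torque": joint torques, N m; "position": TCP position; "eef_rot": TCP orientation; "wrist_force": force on the tool from outside, world axes, zero at the start; "wrist_torque": the same for the moment, N m; "gripper_width": finger opening in m.
Only numpy, scipy, OpenCV 4.12 (cv2) and the standard library are available. Lean on these libraries where they do the work, as an engineer would, in place of code of your own. Each camera call takes 0.05 s, during which the arm holds its last target.

## Working session

There is one attempt and no reset: what is moved stays moved. The work goes in short steps, Python scripts to look and compute and a tool call to move; the robot and the scene stay as the last step left them, time stands still between calls to the robot, and variables do not carry over. Pictures are saved under pics/ and viewed, and the job is handed in when it is done.

Besides the shell and the picture viewer there is one more tool, called after "Call:" as a command line: name --argument value ..., lists and objects as JSON in quotes. move_arm: Moves the arm, as the interface text tells. Its arguments: {"type":"object","properties":{"turn":{"type":"array"},"travel":{"type":"array"},"claw":{"type":"array"}},"required":["turn","travel","claw"]}

```bash
mkdir -p pics; ls
python3 - <<'E'
from bench import *
import cv2
print(get_obs())
for n in ("scene","side","wrist"):
    c=camera_info(n); print(n,c)
    f=grab_frame(n); cv2.imwrite(f"pics/{n}0.png",f[:,:,::-1])
E
```

```text
pics
{'time': 0.0, 'q': array([-0.06819875,  0.41191994, -0.01272654,  1.59704012,  0.00561852,
        1.13431376, -0.08222107]), 'qd': array([ 2.64094489e-04, -1.67676669e-03,  3.26550200e-06,  9.05635700e-05,
        1.77121177e-03, -3.32062528e-05,  4.70879784e-04]), 'joint_torque': array([-2.92756195e-04, -5.87956166e+01,  6.41712137e-01, -2.91074431e+01,
       -5.37758670e-02,  1.83686998e-02,  1.53371734e-04]), 'position': array([ 6.24617347e-01, -3.09600214e-05,  3.01798033e-01]), 'eef_rot': array([-2.22065869e+00, -2.22071077e+00,  1.96333503e-03]), 'wrist_force': array([-0.00808076,  0.12403502,  0.02596831]), 'wrist_torque': array([ 0.03370245, -0.04856509, -0.00864918]), 'gripper_width': 0.0878782936386113}
scene {'K': array([[524.61699512,   0.        , 326.200745  ],
       [  0.        , 524.61699512, 241.6228765 ],
       [  0.        ,   0.        ,   1.        ]]), 'R': array([[ 0.458421  ,  0.88872323,  0.00460544],
       [ 0.60919741, -0.31045457, -0.72972356],
       [-0.6470925 ,  0.33732623, -0.68372678]]), 't': array([-0.2230756 , -0.2538585 ,  1.36768452])}
side {'K': array([[591.58337821,   0.        , 320.07532555],
       [  0.        , 591.58337821, 243.73260447],
       [  0.        ,   0.        ,   1.        ]]), 'R': array([[ 0.84761066, -0.53056172,  0.00777364],
       [-0.37779517, -0.61371271, -0.69327304],
       [ 0.37259492,  0.58468878, -0.7206331 ]]), 't': array([-0.49805728,  0.26848629,  0.91130897])}
wrist {'K': array([[425.45692348,   0.        , 325.55202676],
       [  0.        , 425.45692348, 241.31116302],
       [  0.        ,   0.        ,   1.        ]]), 'R': array([[ 9.99999433e-01, -1.02492419e-03, -2.88141599e-04],
       [-9.21958479e-04, -9.68997399e-01,  2.47069202e-01],
       [-5.32435661e-04, -2.47068796e-01, -9.68997795e-01]]), 't': array([-0.6238951 , -0.02984959,  0.38927014])}
```

View pics/scene0.png

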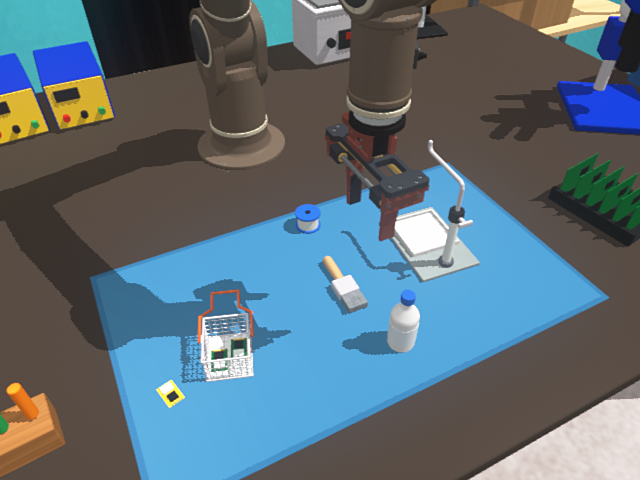

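View pics/side0.png

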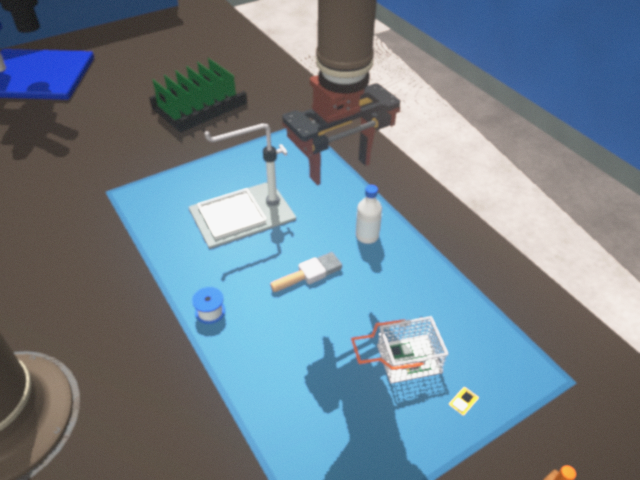

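View pics/wrist0.png

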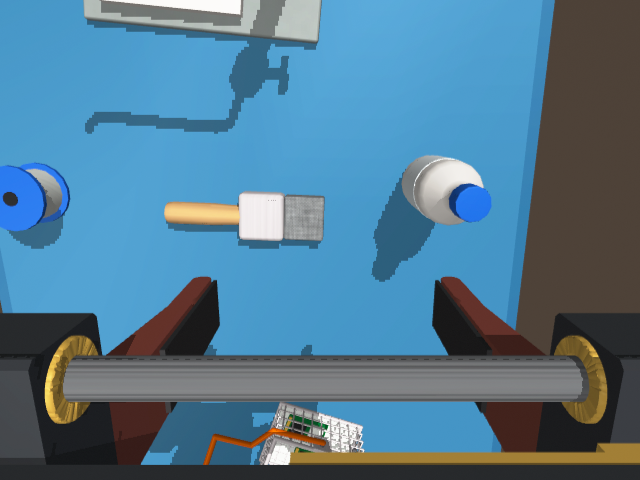

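The pictures show the basket at scene (228,345) and side (412,350), with its bail folded towards the robot. The stand's hook tip is at scene (431,143) and side (208,136), and the yellow look-alike card sits outside the basket at scene (170,393). Next I'll enlarge the key areas.

Run:
```python
import cv2,numpy as np
def crop(n,x,y,w,h,s): 
    im=cv2.imread(f"pics/{n}0.png")[y:y+h,x:x+w]; return cv2.resize(im,None,fx=s,fy=s,interpolation=cv2.INTER_CUBIC)
a=crop("scene",380,130,100,150,4); b=crop("side",185,110,120,150,4)
b=b[:,:400] if False else b
h=np.hstack([cv2.resize(a,(390,585)),cv2.resize(b,(400,500)).copy() if False else cv2.copyMakeBorder(cv2.resize(b,(400,500)),0,85,0,0,cv2.BORDER_CONSTANT)])
cv2.imwrite("pics/stand_c.png",h)
a=crop("scene",185,280,80,110,5);b=crop("side",340,305,120,110,3.3)
b=cv2.copyMakeBorder(b,0,a.shape[0]-b.shape[0],0,0,cv2.BORDER_CONSTANT)
cv2.imwrite("pics/bask_c.png",np.hstack([a,b])); print(a.shape,b.shape)
```

```text
(550, 400, 3) (550, 396, 3)
```

View pics/stand_c.png

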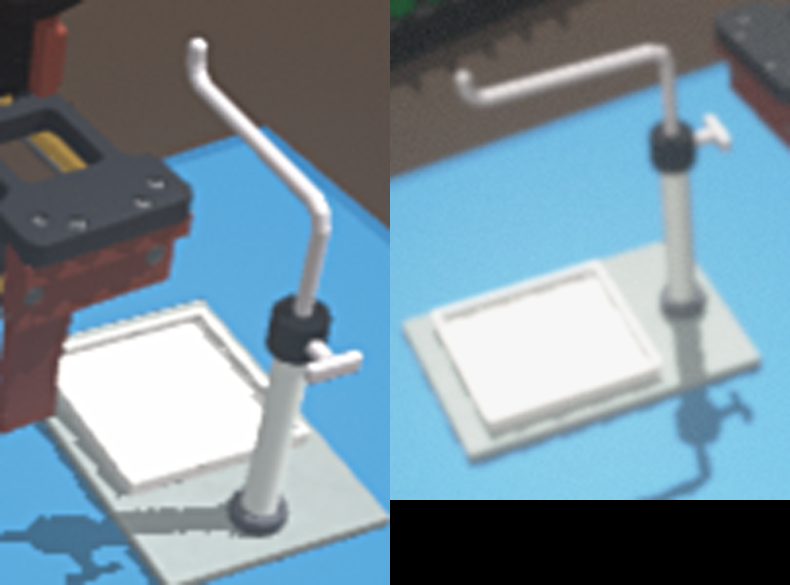

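View pics/bask_c.png

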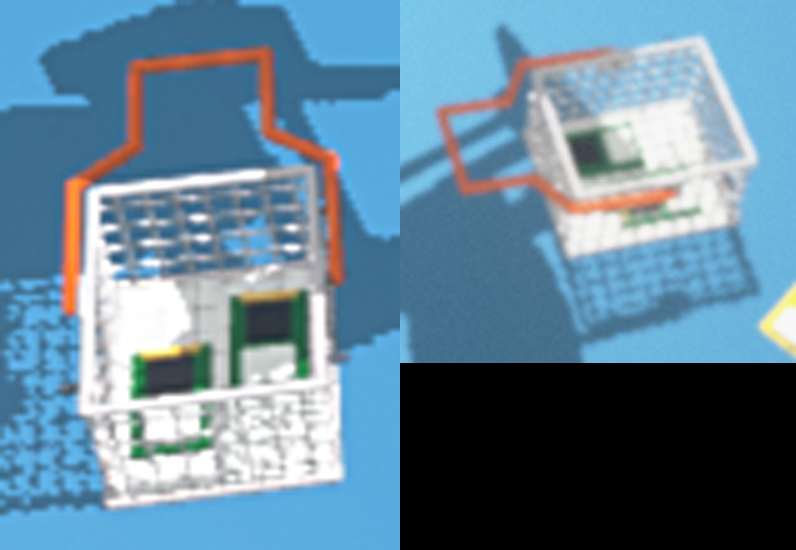

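```bash
cat > h.py <<'E'
from bench import *
import numpy as np,cv2
C={n:camera_info(n) for n in("scene","side")}
def ray(n,p,c=None):
    c=c or C[n]; d=c["R"].T@np.linalg.inv(c["K"])@np.array([p[0],p[1],1.]); return -c["R"].T@c["t"],d/np.linalg.norm(d)
def plane(n,p,z,c=None):
    o,d=ray(n,p,c); return o+d*(z-o[2])/d[2]
def tri(a,b):
    P=[C[n]["K"]@np.c_[C[n]["R"],C[n]["t"]] for n in("scene","side")]
    X=cv2.triangulatePoints(P[0],P[1],np.array(a,float).reshape(2,1),np.array(b,float).reshape(2,1))[:,0]; X=X[:3]/X[3]
    e=[np.linalg.norm((P[i]@np.r_[X,1])[:2]/(P[i]@np.r_[X,1])[2]-q) for i,q in enumerate((a,b))]
    return X,e
E
python3 - <<'E'
from h import *
np.set_printoptions(precision=4,suppress=True)
for k,a,b in [("corner",(461.5,185.1),(266,126.5)),("upturn",(432.1,151.8),(212,139.1)),("tip",(430.5,141.5),(206.9,133.1)),("tubebase",(446.2,262),(272.6,200)),
 ("cbL",(212,293),(353,338.3)),("cbR",(238.6,290.4),(359.7,362))]:
    print(k,*tri(a,b))
for n,ps in (("scene",[(203.4,318),(247.4,314.4),(252,357.6),(202,361.6)]),("side",[(380.9,326.8),(430.9,317.7),(446.7,353.5),(393,362.6)])):
    q=np.array([plane(n,p,.055) for p in ps]); print(n,q[:,:2].tolist(),q.mean(0))
    print([np.linalg.norm(q[i]-q[i-1]) for i in range(4)])
for n,ps in (("scene",[(212,293),(238.6,290.4)]),("side",[(353,338.3),(359.7,362)])):
    print([plane(n,p,.055) for p in ps])
print(plane("scene",(446.2,262),.01),plane("side",(272.6,200),.01))
for n,p in (("scene",(402,345)),("side",(368,238))): print("bottle",plane(n,p,0.01))
for n,p in (("scene",(308,228)),("side",(209,312))): print("spool",plane(n,p,0.01))
E
```

```text
corner [0.5962 0.2087 0.1963] [np.float64(0.14605326019923415), np.float64(0.10698878359939182)]
upturn [0.4912 0.2208 0.1998] [np.float64(0.12041963464299045), np.float64(0.09801382899968034)]
tip [0.4829 0.2197 0.2173] [np.float64(0.4498237149753303), np.float64(0.3695338593600092)]
tubebase [0.6003 0.21   0.008 ] [np.float64(0.13891299111984648), np.float64(0.10276387282851972)]
cbL [ 0.5187 -0.2244  0.0771] [np.float64(10.37693957898556), np.float64(9.241261144465302)]
cbR [ 0.5181 -0.2106  0.0342] [np.float64(12.216732080376), np.float64(10.518414450051331)]
scene [[0.556288601782411, -0.26793089659705543], [0.5826212328784187, -0.19951263768971295], [0.6669222946677957, -0.2242481425386974], [0.6383665552223218, -0.2962194974637785]] [ 0.611 -0.247  0.055]
[np.float64(0.08681610092535211), np.float64(0.07331074690896677), np.float64(0.08785507508932251), np.float64(0.0774293625508424)]
side [[0.5780693560677221, -0.20217450319305097], [0.6596971392732318, -0.2309129021445014], [0.6360605076677895, -0.2986091896620936], [0.5538041438038399, -0.26733720573948816]] [ 0.6069 -0.2498  0.055 ]
[np.float64(0.069534008437359), np.float64(0.08653895403422908), np.float64(0.07170409819052119), np.float64(0.08800026349150424)]
[array([ 0.5095, -0.2375,  0.055 ]), array([ 0.525 , -0.1939,  0.055 ])]
[array([ 0.5264, -0.1969,  0.055 ]), array([ 0.5103, -0.2391,  0.055 ])]
[0.6016 0.2089 0.01  ] [0.5993 0.2077 0.01  ]
bottle [0.729  0.0206 0.01  ]
bottle [0.706  0.0101 0.01  ]
spool [0.3856 0.0086 0.01  ]
spool [0.3612 0.0077 0.01  ]
```

Measured so far:
- **Hook bar:** centre line z ≈ 0.198, tip top ≈ 0.218.
- **Stand:** origin (0.600, 0.2085), yaw about -6°. The hook reaches 0.118 from the tube's axis, against 0.117 given.
- **Basket:** centre (0.609, -0.2485), yaw -20°. It is 0.097 from the centre to the bail's crossbar, against 0.096 given.

The sizes match. My plan is to close the fingers and tilt the bail upright from underneath, then grip its shoulders from above.

Call:
move_arm --turn '[[0, 0, -7], [0, 0, -14], [0, 0, -21], [0, 0, -28], [0, 0, -35], [0, 0, -42], [0, 0, -49], [0, 0, -56], [0, 0, -63], [0, 0, -70]]' --travel '[[-19, -18, 4], [-38, -37, 8], [-57, -55, 12], [-76, -74, 16], [-95, -92, 20], [-114, -110, 24], [-133, -129, 28], [-152, -147, 32], [-170, -166, 36], [-187, -184, 40]]' --claw '[-1, -1, -1, -1, -1, -1, -1, -1, -1, -1]'

```text
time: 0.98
position: [0.4397, -0.1879, 0.2623]
eef_rot: [-0.537, -3.095, 0.0]
wrist_force: [-0.3, -0.6, 0.5]
gripper_width: 0.0247
```

Call:
move_arm --turn '[[0, -7, 0], [0, -14, 0], [0, -21, 0], [0, -28, 0], [0, -35, 0], [0, -35, 0], [0, -35, 0]]' --travel '[[0, 0, 0], [0, 0, 0], [0, 0, 0], [0, 0, 0], [0, 0, 0], [0, 0, 0], [0, 0, 0]]' --claw '[-1, -1, -1, -1, -1, -1, -1]'

```text
time: 1.57
position: [0.4397, -0.1869, 0.262]
eef_rot: [0.441, 2.503, -0.14]
wrist_force: [1.2, -0.6, -0.6]
gripper_width: 0.0003
```

```bash
cat >> h.py <<'E'
from scipy.spatial.transform import Rotation as Ro
np.set_printoptions(precision=4,suppress=True)
def st():
    o=get_obs(); R=Ro.from_rotvec(o["eef_rot"]).as_matrix()
    print("t",o["time"],"p",o["position"],"\nR",R.tolist(),"\nq",o["q"],"f",o["wrist_force"],"w",o["gripper_width"]); return o["position"],R
def shift(target):
    o=get_obs(); R=Ro.from_rotvec(o["eef_rot"]).as_matrix(); return 1000*R.T@(np.array(target)-o["position"])
P=np.array([.609,-.2485,.050]); bx=np.array([np.cos(np.radians(-20)),np.sin(np.radians(-20)),0]); Z=np.array([0,0,1.])
def tcp(beta,phi,gap,past):   # push pose
    cb=P+.096*(np.sin(beta)*bx+np.cos(beta)*Z); d=np.sin(phi)*bx-np.cos(phi)*Z; n=np.cos(phi)*bx+np.sin(phi)*Z
    return cb-(.0125+gap)*n-(.080-past)*d
E
python3 -c "
from h import *
p,R=st()
for n in('scene','side'): cv2.imwrite(f'pics/{n}1.png',grab_frame(n)[:,:,::-1])
z=-R[:,2]
phi=np.arccos(z[2]);print('phi',np.degrees(phi),'az',np.degrees(np.arctan2(R[1,2],R[0,2])))
print(shift(tcp(-1.5,phi,.010,-.035)),shift(tcp(-1.5,phi,.010,.015)))
"
```

```text
t 1.5667 p [ 0.4397 -0.1869  0.262 ] 
R [[-0.7727321468590098, 0.3419071124943926, 0.534775238428643], [0.2802288234989683, 0.939732532733438, -0.19589429139916703], [-0.5695233407781013, -0.0015143804490638652, -0.8219737653725974]] 
q [ 0.4237  0.0113 -0.1487  2.3645  0.2718  0.1673  1.2436] f [ 1.1777 -0.5962 -0.5629] w 0.00031658844606702487
phi 34.71713388603167 az -20.11836079110975
[ 72.6471  -0.1258 101.3516] [ 72.7479  -0.0853 151.3515]
```

Call:
move_arm --turn '[[0, 0, 0], [0, 0, 0], [0, 0, 0], [0, 0, 0], [0, 0, 0], [0, 0, 0]]' --travel '[[18, 0, 25], [36, 0, 50], [54, 0, 75], [72, 0, 101], [72, 0, 101], [72, 0, 101]]' --claw '[-1, -1, -1, -1, -1, -1]'

```text
time: 2.17
position: [0.4315, -0.2039, 0.2092]
eef_rot: [0.458, 2.529, -0.215]
wrist_force: [-0.5, -1.1, -1.0]
gripper_width: 0.0002
```

```bash
python3 -c "
from h import *
p,R=st()
a=[grab_frame(n)[:,:,::-1] for n in('scene','side')]
cv2.imwrite('pics/pre.png',cv2.resize(np.hstack([a[0][200:440,120:380],a[1][240:480,290:550]]),None,fx=1.5,fy=1.5))
z=-R[:,2]
phi=np.arccos(z[2]);print('phi',np.degrees(phi),'az',np.degrees(np.arctan2(R[1,2],R[0,2])))
print(shift(tcp(-1.5,phi,.010,.015)))
"
```

```text
t 2.1667 p [ 0.4315 -0.2039  0.2092] 
R [[-0.7879178855910809, 0.36615057910890664, 0.4950951009491943], [0.27726462660151147, 0.9288505025317273, -0.2456849014125259], [-0.5498270022481663, -0.05630716974569461, -0.8333785275815695]] 
q [ 0.744   0.1499 -0.4902  2.3943  1.3802  0.1733  0.1652] f [-0.4881 -1.0764 -1.0378] w 0.00020424407914030408
phi 33.55262500054109 az -26.392345041221283
[ 32.7063  25.8293 108.1469]
```

View pics/pre.png

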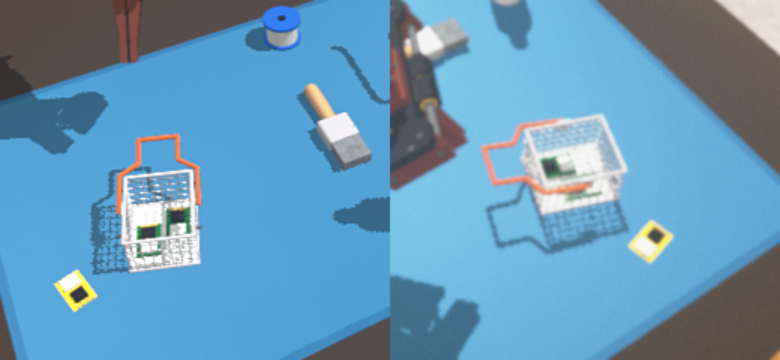

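Tilting outward this close to the base runs into the range of joint 6. I'll keep the tool vertical instead. With the jaws across the crossbar, I'll grip it, carry it up along the arc to upright, then regrip on the shoulders.

Call:
move_arm --turn '[[0, 7, 0], [0, 14, 0], [0, 21, 0], [0, 28, 0], [0, 35, 0], [0, 35, 0], [0, 35, 0], [0, 35, 0]]' --travel '[[-15, 0, -20], [-30, 0, -40], [-45, 0, -60], [-60, 0, -80], [-72, 0, -101], [-72, 0, -101], [-72, 0, -101], [-72, 0, -101]]' --claw '[-1, -1, -1, -1, -1, -1, -1, -1]'

```text
time: 2.93
position: [0.4394, -0.1926, 0.3391]
eef_rot: [0.569, 3.025, -0.118]
wrist_force: [1.6, -0.8, 0.1]
gripper_width: 0.0003
```

```bash
python3 -c "
from h import *
p,R=st()
by=np.cross(Z,bx); T=np.c_[by,bx,-Z]
print(np.degrees(Ro.from_matrix(R.T@T).as_rotvec()))
"
```

```text
t 2.9333 p [ 0.4394 -0.1926  0.3391] 
R [[-0.9298938050209603, 0.3649743103054285, 0.04573034223267647], [0.36030167390618095, 0.9288210595136331, -0.0864531270942627], [-0.07402847535945166, -0.06391550845490873, -0.9952058041505317]] 
q [ 0.9235  0.1552 -0.7184  1.8954  0.2014  1.0737  1.3217] f [ 1.5784 -0.7863  0.1154] w 0.00034690252252287534
[ 0.3832  6.2025 88.607 ]
```

```bash
python3 -c "
from h import *
print(shift([.518,-.217,.26]))
"
```

```text
[-76.043   11.1338  84.3925]
```

Call:
move_arm --turn '[[0, 0.5, 7], [0, 1, 14], [0, 1.5, 21], [0, 2, 28], [0, 2.5, 35], [0, 3, 42], [0, 3.5, 49], [0, 4, 56], [0, 4.5, 63], [0, 5, 70]]' --travel '[[-8, 1, 8], [-15, 2, 17], [-23, 3, 25], [-30, 4, 34], [-38, 5, 42], [-46, 7, 50], [-53, 8, 59], [-61, 9, 67], [-68, 10, 76], [-76, 11, 84]]' --claw '[-1, -1, -1, -0.1, -0.1, -0.1, -0.1, -0.1, -0.1, -0.1]'

```text
time: 3.77
position: [0.516, -0.2211, 0.254]
eef_rot: [2.252, 2.175, -0.024]
wrist_force: [-0.7, -0.1, 0.3]
gripper_width: 0.0393
```

```bash
python3 -c "
from h import *
p,R=st()
by=np.cross(Z,bx); T=np.c_[by,bx,-Z]
print(np.degrees(Ro.from_matrix(R.T@T).as_rotvec()),shift([.518,-.217,.26]))
"
```

```text
t 3.7667 p [ 0.516  -0.2211  0.254 ] 
R [[0.034572156805328956, 0.9993968055318353, -0.0032849758889766188], [0.9992274045386164, -0.034627396791108524, -0.01858863659583674], [-0.018691174196628225, -0.002639788672325496, -0.9998218198873824]] 
q [ 0.6772  0.3928 -0.4745  1.7883  0.2302  1.0111  0.076 ] f [-0.7053 -0.0793  0.2608] w 0.03927877157886616
[ 0.0184  1.0859 18.0165] [ 4.0505  1.8646 -6.0957]
```

Call:
move_arm --turn '[[0, 0.5, 6], [0, 1, 12], [0, 1, 18], [0, 1, 18], [0, 1, 18]]' --travel '[[4, 2, -6], [4, 2, -6], [4, 2, -6], [4, 2, -6], [4, 2, -6]]' --claw '[-0.1, -0.1, -0.1, -0.1, -0.1]'

```text
time: 4.18
position: [0.5176, -0.2177, 0.2602]
eef_rot: [2.562, 1.809, -0.005]
wrist_force: [0.3, 0.3, 0.2]
gripper_width: 0.039
```

```bash
python3 -c "
from h import *
p,R=st()
by=np.cross(Z,bx); T=np.c_[by,bx,-Z]
print(np.degrees(Ro.from_matrix(R.T@T).as_rotvec()),shift([.518,-.217,.118]))
print({k:v for k,v in camera_info('wrist').items() if k!='K'})
cv2.imwrite('pics/w2.png',grab_frame('wrist')[:,:,::-1])
a=[grab_frame(n)[:,:,::-1] for n in('scene','side')]
cv2.imwrite('pics/p2.png',cv2.resize(np.hstack([a[0][200:440,120:380],a[1][240:480,290:550]]),None,fx=1.5,fy=1.5))
"
```

```text
t 4.1833 p [ 0.5176 -0.2177  0.2602] 
R [[0.33458893790997324, 0.9423641078895131, 0.0003616488323218807], [0.9423473782250298, -0.33458065724908503, -0.006099389082754134], [-0.005626844647629017, 0.0023815869440750592, -0.9999813331572441]] 
q [ 0.6362  0.3784 -0.42    1.7829  0.185   1.0164 -0.1962] f [0.3278 0.3463 0.2267] w 0.03899581525461487
[0.1377 0.3219 0.4525] [  1.6142  -0.1838 142.1822]
{'R': array([[ 0.942 , -0.3356,  0.0034],
       [-0.3256, -0.9113,  0.2521],
       [-0.0815, -0.2386, -0.9677]]), 't': array([-0.561 , -0.0515,  0.3383])}
```

View pics/w2.png

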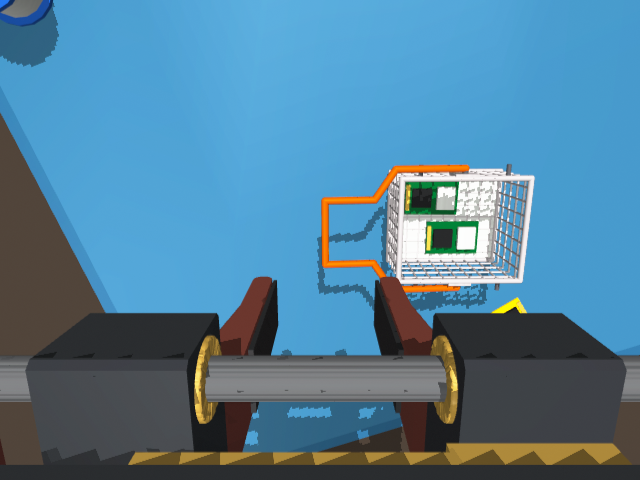

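View pics/p2.png

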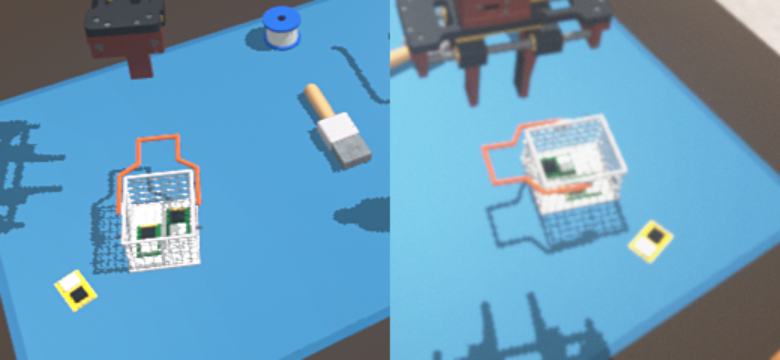

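```bash
python3 -c "
from h import *
c=camera_info('wrist')
a,b=plane('',(325,201),.055,c),plane('',(325,264),.055,c);print(a,b,(a+b)/2,np.linalg.norm(a-b),np.degrees(np.arctan2(*(a-b)[[1,0]])))
q=[plane('',x,.055,c) for x in ((391,178),(533,178),(524,281),(400,279))];print(np.array(q),np.mean(q,0))
print(get_obs()['position'])
"
```

```text
[ 0.5236 -0.1999  0.055 ] [ 0.5084 -0.2421  0.055 ] [ 0.516 -0.221  0.055] 0.04492471952376074 70.24345832617836
[[ 0.5705 -0.2002  0.055 ]
 [ 0.6604 -0.2325  0.055 ]
 [ 0.6381 -0.3024  0.055 ]
 [ 0.555  -0.2709  0.055 ]] [ 0.606  -0.2515  0.055 ]
[ 0.517  -0.2186  0.2597]
```

The wrist view confirms the bail's middle at (0.516, -0.221), a bar length of 0.045 and a yaw of -20°. I'll go down straddling the crossbar.

Call:
move_arm --turn '[[0, 0, 0], [0, 0, 0], [0, 0, 0], [0, 0, 0], [0, 0, 0], [0, 0, 0], [0, 0, 0]]' --travel '[[0, 0, 30], [0, 0, 60], [0, 0, 90], [0, 0, 115], [0, 0, 135], [0, 0, 143], [0, 0, 143]]' --claw '[-0.1, -0.1, -0.1, -0.1, -0.1, -0.1, -0.1]'

```text
time: 4.92
position: [0.5156, -0.2204, 0.1147]
eef_rot: [2.566, 1.803, -0.013]
wrist_force: [0.8, -0.3, -0.4]
gripper_width: 0.0397
```

```bash
python3 -c "
from h import *
p,R=st()
a=[grab_frame(n)[:,:,::-1] for n in('scene','side')]
cv2.imwrite('pics/p3.png',cv2.resize(np.hstack([a[0][250:410,140:330],a[1][290:450,310:500]]),None,fx=2,fy=2))
"
```

```text
t 4.9167 p [ 0.5156 -0.2204  0.1147] 
R [[0.33907066264159563, 0.9407529650237886, -0.003865816180220919], [0.9407077317684033, -0.33909232495529423, -0.009238968966200186], [-0.0100024560451165, -0.0005039398408345783, -0.9999498472011993]] 
q [ 0.5861  0.5632 -0.3614  1.901   0.3018  0.7313 -0.2972] f [ 0.7892 -0.3155 -0.3902] w 0.03966544406801875
```

View pics/p3.png

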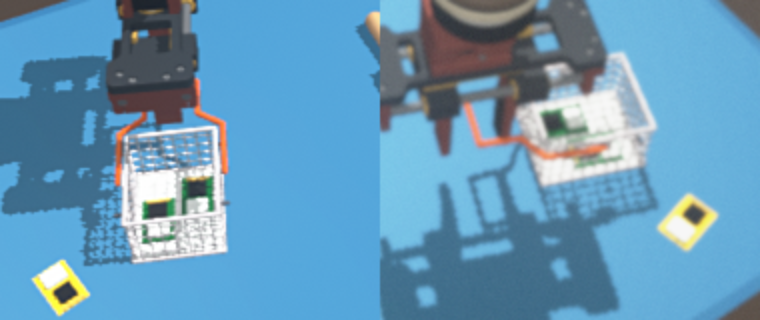

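Call:
move_arm --turn '[[0, 0, 0], [0, 0, 0], [0, 0, 0], [0, 0, 0], [0, 0, 0], [0, 0, 0], [0, 0, 0], [0, 0, 0], [0, 0, 0]]' --travel '[[0, 0, 0], [0, 0, 0], [0, 0, 0], [0, 0, 0], [0, 0, 0], [0, 0, 0], [0, 0, 0], [0, 0, 0], [0, 0, 0]]' --claw '[-1, -1, -1, -1, -1, -1, -1, -1, -1]'

```text
time: 5.77
position: [0.5166, -0.2209, 0.1167]
eef_rot: [2.564, 1.799, -0.011]
wrist_force: [0.3, 0.8, 3.3]
gripper_width: 0.0038
```

Call:
move_arm --turn '[[0, 0, 0], [0, 0, 0], [0, 0, 0], [0, 0, 0], [0, 0, 0], [0, 0, 0]]' --travel '[[0, 1, -9], [0, 3, -19], [0, 6, -28], [0, 10, -37], [0, 15, -45], [0, 20, -53]]' --claw '[-1, -1, -1, -1, -1, -1]'

```text
time: 6.27
position: [0.5359, -0.2274, 0.1707]
eef_rot: [2.564, 1.798, -0.011]
wrist_force: [0.8, -0.5, -1.6]
gripper_width: 0.0042
```

```bash
python3 -c "
from h import *
p,R=st()
a=[grab_frame(n)[:,:,::-1] for n in('scene','side')]
cv2.imwrite('pics/p4.png',cv2.resize(np.hstack([a[0][250:410,140:330],a[1][290:450,310:500]]),None,fx=2,fy=2))
"
```

```text
t 6.2667 p [ 0.5359 -0.2274  0.1707] 
R [[0.340569231212741, 0.9402194392750186, -6.899661311349226e-05], [0.9401541705405875, -0.34054645220738805, -0.011757954928539583], [-0.01107855434174255, 0.00393953021707496, -0.9999308704782377]] 
q [ 0.6013  0.5135 -0.3861  1.8161  0.2622  0.8582 -0.2597] f [ 0.7793 -0.547  -1.6006] w 0.004172722878577578
```

View pics/p4.png

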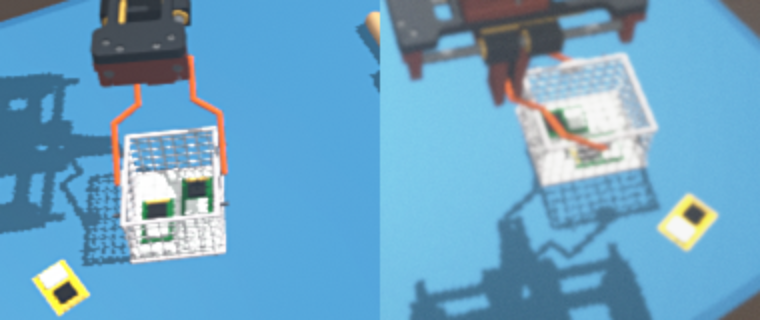

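Call:
move_arm --turn '[[0, 0, 0], [0, 0, 0], [0, 0, 0], [0, 0, 0], [0, 0, 0], [0, 0, 0], [0, 0, 0], [0, 0, 0], [0, 0, 0], [0, 0, 0]]' --travel '[[0, 6, -7], [0, 13, -14], [0, 21, -19], [0, 29, -24], [0, 38, -28], [0, 47, -32], [0, 56, -34], [0, 65, -36], [0, 74, -36], [0, 74, -36]]' --claw '[-1, -1, -1, -1, -1, -1, -1, -1, -1, -1]'

```text
time: 7.2
position: [0.6077, -0.2531, 0.2072]
eef_rot: [2.562, 1.796, -0.007]
wrist_force: [-1.4, -0.2, 7.7]
gripper_width: 0.0038
```

```bash
python3 -c "
from h import *
p,R=st()
a=[grab_frame(n)[:,:,::-1] for n in('scene','side')]
cv2.imwrite('pics/p5.png',cv2.resize(np.hstack([a[0][250:410,140:330],a[1][290:450,310:500]]),None,fx=2,fy=2))
"
```

```text
t 7.2 p [ 0.6077 -0.2531  0.2072] 
R [[0.3408287086437846, 0.9401194656409344, 0.00334390299113023], [0.9400596391380369, -0.34076063422258435, -0.013040898277567341], [-0.011120531816148055, 0.007588180758652719, -0.9999093725357814]] 
q [ 0.5743  0.5822 -0.3785  1.5931  0.2567  1.008  -0.2319] f [-1.4476 -0.2123  7.7277] w 0.0038240919785355997
```

View pics/p5.png

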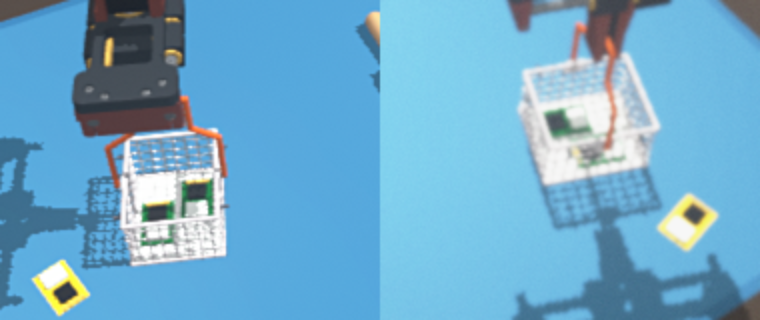

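Call:
move_arm --turn '[[0, 0, 0], [0, 0, 0], [0, 0, 0], [0, 0, 0], [0, 0, 0], [0, 0, 0], [0, 0, 0], [0, 0, 0], [0, 0, 0], [0, 0, 0]]' --travel '[[0, 0, -2], [0, 0, -2], [0, 0, -2], [0, 0, -2], [0, 0, -2], [0, 0, -4], [0, 0, -15], [0, 0, -30], [0, 0, -50], [0, 0, -70]]' --claw '[-0.6, -0.6, -0.6, -0.6, -0.6, -0.6, -0.6, -0.6, -0.6, -0.6]'

```text
time: 8.13
position: [0.6049, -0.251, 0.2772]
eef_rot: [2.565, 1.799, -0.011]
wrist_force: [-0.6, -0.4, -0.2]
gripper_width: 0.0177
```

```bash
python3 -c "
from h import *
p,R=st()
a=[grab_frame(n)[:,:,::-1] for n in('scene','side')]
cv2.imwrite('pics/p6.png',cv2.resize(np.hstack([a[0][250:410,140:330],a[1][290:450,310:500]]),None,fx=2,fy=2))
cv2.imwrite('pics/w6.png',grab_frame('wrist')[:,:,::-1])
"
```

```text
t 8.1333 p [ 0.6049 -0.251   0.2772] 
R [[0.34028897987245393, 0.9403205480454464, -0.000822861395170185], [0.9402573976440027, -0.34027603656060174, -0.011324536120097404], [-0.010928694024997684, 0.0030799133297922726, -0.999935536812643]] 
q [ 0.5842  0.514  -0.3948  1.5293  0.2221  1.1395 -0.2049] f [-0.5979 -0.4392 -0.2375] w 0.017745126830590225
```

View pics/p6.png

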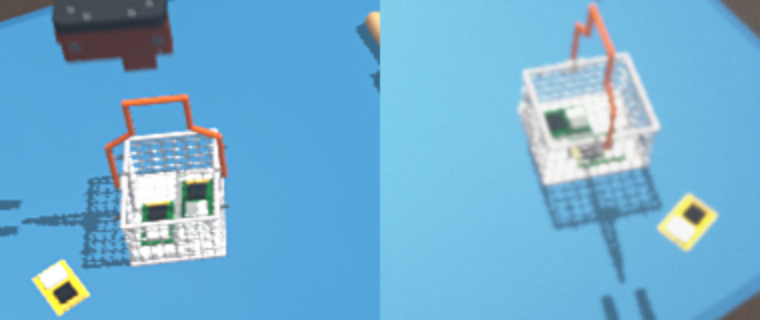

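View pics/w6.png

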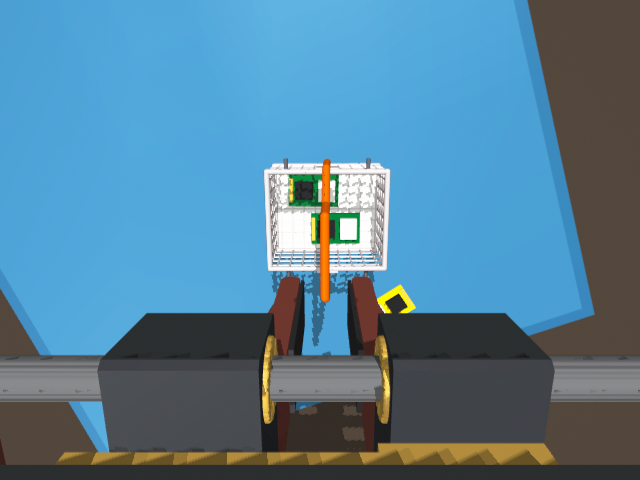

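The bail stays upright on its own, with its crossbar at scene (203.5,301) to (233.5,298). I'll measure it, then turn the tool by 90° to grip the shoulders.

```bash
python3 -c "
from h import *
a,b=[plane('scene',x,.146) for x in((203.5,301),(233.5,298))];print((a+b)/2,np.linalg.norm(a-b),np.degrees(np.arctan2(*(b-a)[[1,0]])))
c=camera_info('wrist')
a,b=[plane('',x,.146,c) for x in((325,213),(325,298))];print((a+b)/2,np.linalg.norm(a-b),np.degrees(np.arctan2(*(a-b)[[1,0]])))
"
```

```text
[ 0.6091 -0.2465  0.146 ] 0.04468355281528303 70.54753779218204
[ 0.6069 -0.2495  0.146 ] 0.046670041839343666 70.0163880221644
```

Call:
move_arm --turn '[[0, 0, -7], [0, 0, -14], [0, 0, -21], [0, 0, -28], [0, 0, -35], [0, 0, -42], [0, 0, -49], [0, 0, -56], [0, 0, -63], [0, 0, -70]]' --travel '[[0, 0, 0], [0, 0, 0], [0, 0, 0], [0, 0, 0], [0, 0, 0], [0, 0, 0], [0, 0, 0], [0, 0, 0], [0, 0, 0], [0, 0, 0]]' --claw '[0.6, 0.6, 0.6, 0.6, 0.6, 0.6, 0.6, 0.6, 0.6, 0.6]'

```text
time: 9.12
position: [0.6046, -0.251, 0.2749]
eef_rot: [1.062, 2.954, -0.017]
wrist_force: [0.3, -1.2, -0.6]
gripper_width: 0.0701
```

Call:
move_arm --turn '[[0, 0, -7], [0, 0, -14], [0, 0, -20], [0, 0, -20], [0, 0, -20]]' --travel '[[0, 0, 0], [0, 0, 0], [0, 0, 0], [0, 0, 0], [0, 0, 0]]' --claw '[0.6, 0.6, 0.6, 0.6, 0.6]'

```text
time: 9.53
position: [0.6046, -0.2512, 0.275]
eef_rot: [0.548, 3.093, -0.017]
wrist_force: [-0.0, 0.0, 0.4]
gripper_width: 0.0701
```

```bash
python3 -c "
from h import *
p,R=st()
by=np.cross(Z,bx); T=np.c_[-bx,by,-Z]
print(np.degrees(Ro.from_matrix(R.T@T).as_rotvec()),shift([.606,-.251,.193]))
cv2.imwrite('pics/w7.png',grab_frame('wrist')[:,:,::-1])
"
```

```text
t 9.5333 p [ 0.6046 -0.2512  0.275 ] 
R [[-0.9390817289584519, 0.34368980305093977, -0.0016809566355072063], [0.34368749600451387, 0.9390230738094234, -0.010703828457570843], [-0.002100339627659244, -0.010629493511359953, -0.9999412994976955]] 
q [ 0.8001  0.5923 -0.7397  1.5154  0.4277  1.1981  1.2075] f [-0.0199  0.0193  0.3917] w 0.07011243228247367
[-0.6091  0.1198 -0.1024] [-1.0403  1.5024 81.9925]
```

View pics/w7.png

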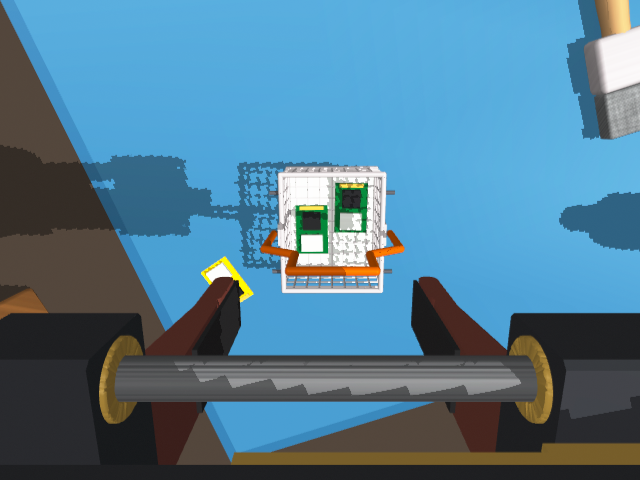

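Call:
move_arm --turn '[[0, 0, 0], [-0.5, 0, 0], [-0.5, 0, 0], [-0.5, 0, 0], [-0.5, 0, 0], [-0.5, 0, 0]]' --travel '[[-2, 2, 10], [-2, 2, 30], [-2, 2, 50], [-2, 2, 70], [-2, 2, 80], [-2, 2, 80]]' --claw '[0.6, 0.6, 0.6, 0.6, 0.6, 0.6]'

```text
time: 10.08
position: [0.6063, -0.2505, 0.1926]
eef_rot: [-0.544, -3.093, 0.003]
wrist_force: [-1.3, 0.1, -0.8]
gripper_width: 0.0706
```

```bash
python3 -c "
from h import *
p,R=st()
a=[grab_frame(n)[:,:,::-1] for n in('scene','side')]
cv2.imwrite('pics/p8.png',cv2.resize(np.hstack([a[0][250:410,140:330],a[1][290:450,310:500]]),None,fx=2,fy=2))
"
```

```text
t 10.0833 p [ 0.6063 -0.2505  0.1926] 
R [[-0.93996716410205, 0.34125938443611825, -0.0019398309799634247], [0.3412627711172582, 0.939966188258019, -0.0018127275192467564], [0.001204765254732479, -0.0023658964412775437, -0.9999964755311437]] 
q [ 0.7802  0.674  -0.7042  1.5889  0.4838  1.0611  1.165 ] f [-1.3061  0.1467 -0.8004] w 0.0706215252666634
```

View pics/p8.png

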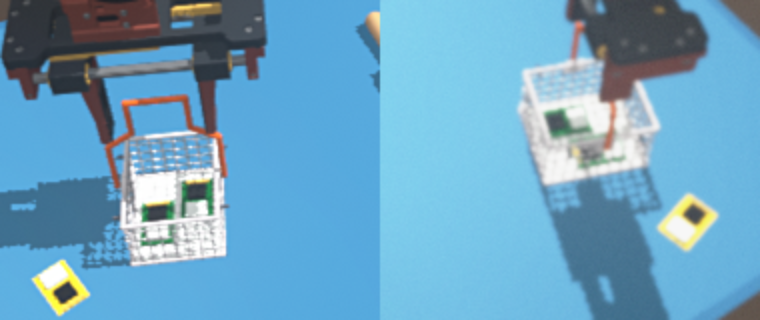

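Fingers straddle the shoulders. Close.

Call:
move_arm --turn '[[0, 0, 0], [0, 0, 0], [0, 0, 0], [0, 0, 0], [0, 0, 0], [0, 0, 0], [0, 0, 0], [0, 0, 0]]' --travel '[[0, 0, 0], [0, 0, 0], [0, 0, 0], [0, 0, 0], [0, 0, 0], [0, 0, 0], [0, 0, 0], [0, 0, 0]]' --claw '[-1, -1, -1, -1, -1, -1, -1, -1]'

```text
time: 10.85
position: [0.608, -0.2506, 0.1966]
eef_rot: [0.542, 3.09, -0.005]
wrist_force: [0.2, 1.7, 6.0]
gripper_width: 0.0492
```

Call:
move_arm --turn '[[0, 0, 0], [0, 0, 0], [0, 0, 0], [0, 0, 0], [0, 0, 0], [0, 0, 0]]' --travel '[[0, 0, -4], [0, 0, -10], [0, 0, -20], [0, 0, -30], [0, 0, -40], [0, 0, -40]]' --claw '[-1, -1, -1, -1, -1, -1]'

```text
time: 11.35
position: [0.6085, -0.2508, 0.2387]
eef_rot: [0.542, 3.088, -0.005]
wrist_force: [0.4, -0.3, -2.3]
gripper_width: 0.0492
```

```bash
python3 -c "
from h import *
p,R=st()
a=[grab_frame(n)[:,:,::-1] for n in('scene','side')]
cv2.imwrite('pics/p9.png',cv2.resize(np.hstack([a[0][230:410,140:330],a[1][270:450,310:500]]),None,fx=2,fy=2))
"
```

```text
t 11.35 p [ 0.6085 -0.2508  0.2387] 
R [[-0.9401855866526021, 0.34061254496580556, 0.005844387274954647], [0.34058959746918466, 0.9402008918994567, -0.004583553997175223], [-0.007056114120484238, -0.0023188538943572376, -0.9999724167046486]] 
q [ 0.7933  0.6288 -0.7277  1.548   0.4511  1.1309  1.1916] f [ 0.3917 -0.3475 -2.2922] w 0.049237576472209756
```

View pics/p9.png

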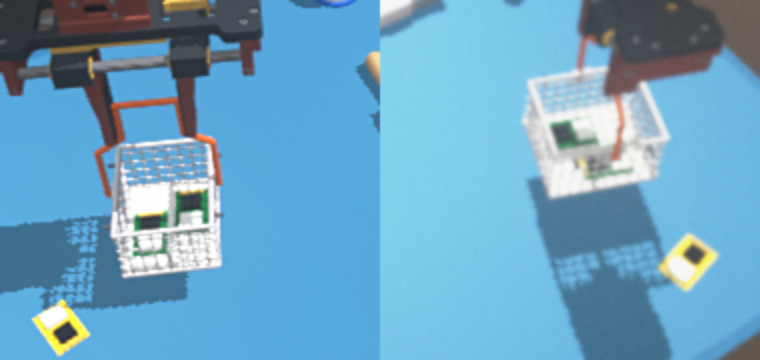

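Basket is lifted level. I'll check the stand's yaw from the plate corners, then work out the transfer.

```bash
python3 -c "
from h import *
L,B,Rr,T=[plane('side',x,.008) for x in((188.9,207.5),(210.5,248),(296.6,219.5),(264.5,182.9))]
a=lambda u,v:(np.degrees(np.arctan2(*(v-u)[[1,0]])),np.linalg.norm(v-u))
print(L,B,Rr,T); print(a(B,Rr),a(L,T),a(B,L),a(Rr,T))
b=[tri((461.5,185.1),(266,126.5))[0],tri((432.1,151.8),(212,139.1))[0]];print(a(b[1],b[0]))
sx=np.array([np.cos(np.radians(-6)),np.sin(np.radians(-6)),0]);O=np.array([.600,.2085,0])
print(shift(O-.175*sx+[0,0,.293]))
"
```

```text
[0.4404 0.2805 0.008 ] [0.4296 0.1504 0.008 ] [0.6133 0.1317 0.008 ] [0.6122 0.2678 0.008 ]
(np.float64(-5.807930960593409), np.float64(0.18463585681883868)) (np.float64(-4.221152857646747), np.float64(0.17224768000224588)) (np.float64(85.26660669530665), np.float64(0.13048613705621848)) (np.float64(90.4800973903531), np.float64(0.13605139836867777))
(np.float64(-6.564920118554442), np.float64(0.10573050955289663))
[333.2129 387.0319 -58.998 ]
```

Call:
move_arm --turn '[[0, 0, 0], [0, 0, 0], [0, 0, 0], [0, 0, 0], [0, 0, 0], [0, 0, 0], [0, 0, 0], [0, 0, 0], [0, 0, 0], [0, 0, 0]]' --travel '[[0, 0, -15], [0, 0, -30], [2, 3, -45], [7, 8, -55], [14, 16, -58], [24, 27, -58], [36, 42, -58], [50, 59, -58], [66, 77, -58], [82, 95, -58]]' --claw '[-1, -1, -1, -1, -1, -1, -1, -1, -1, -1]'

```text
time: 12.28
position: [0.5612, -0.1313, 0.2927]
eef_rot: [0.542, 3.093, -0.005]
wrist_force: [0.0, 0.2, -2.5]
gripper_width: 0.0495
```

Call:
move_arm --turn '[[0, 0, 0], [0, 0, 0], [0, 0, 0], [0, 0, 0], [0, 0, 0], [0, 0, 0], [0, 0, 0], [0, 0, 0], [0, 0, 0], [0, 0, 0]]' --travel '[[16, 18, 0], [32, 37, 0], [48, 56, 0], [64, 74, 0], [80, 93, 0], [96, 111, 0], [112, 130, 0], [128, 149, 0], [144, 167, 0], [160, 186, 0]]' --claw '[-1, -1, -1, -1, -1, -1, -1, -1, -1, -1]'

```text
time: 13.12
position: [0.4736, 0.0976, 0.2919]
eef_rot: [0.541, 3.092, -0.006]
wrist_force: [-0.0, 0.7, -2.7]
gripper_width: 0.0491
```

```bash
python3 -c "
from h import *
p,R=st()
sx=np.array([np.cos(np.radians(-5.7)),np.sin(np.radians(-5.7)),0]);O=np.array([.600,.2085,0]);sy=np.cross(Z,sx)
print(shift(O-.175*sx+[0,0,.293]),np.degrees(Ro.from_matrix(R.T@np.c_[-sx,sy,-Z]).as_rotvec()))
a=[grab_frame(n)[:,:,::-1] for n in('scene','side')]
cv2.imwrite('pics/p10.png',cv2.resize(np.hstack([a[0][100:400,150:500],a[1][80:380,120:470]]),None,fx=1.1,fy=1.1))
"
```

```text
t 13.1167 p [0.4736 0.0976 0.2919] 
R [[-0.9404885041009218, 0.33982052670570895, 0.0018393703990625438], [0.33981075471944655, 0.9404843364966536, -0.004226556689452286], [-0.0031661697696951352, -0.0033499901348466726, -0.9999893764111126]] 
q [ 0.4663  0.307  -0.923   1.8989  0.2834  1.0711  0.6518] f [-0.0019  0.7009 -2.6609] w 0.04908903342890448
[ 88.4876 104.465   -1.7136] [ -0.2134   0.1568 -14.1657]
```

View pics/p10.png

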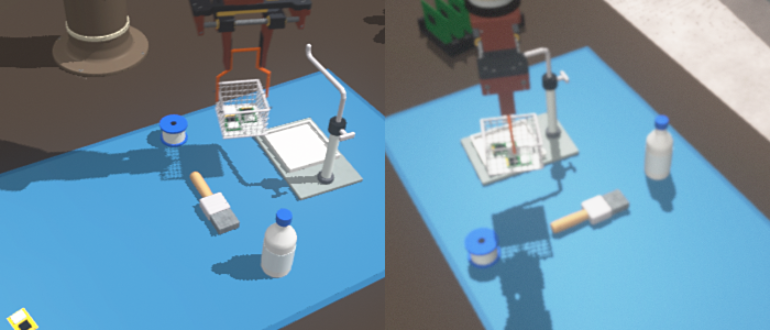

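Call:
move_arm --turn '[[0, 0, -2], [0, 0, -4], [0, 0, -6], [0, 0, -8], [0, 0, -10], [0, 0, -12], [0, 0, -14], [0, 0, -14], [0, 0, -14], [0, 0, -14]]' --travel '[[14, 17, 0], [28, 33, 0], [41, 48, 0], [53, 62, 0], [64, 75, 0], [73, 86, -1], [80, 95, -1], [85, 101, -1], [88, 104, -1], [88, 104, -1]]' --claw '[-1, -1, -1, -1, -1, -1, -1, -1, -1, -1]'

```text
time: 14.05
position: [0.4277, 0.2244, 0.2927]
eef_rot: [0.161, 3.135, -0.005]
wrist_force: [-0.1, 0.4, -2.4]
gripper_width: 0.0489
```

```bash
cat >> h.py <<'E'
sx=np.array([np.cos(np.radians(-5.7)),np.sin(np.radians(-5.7)),0]);O=np.array([.600,.2085,0]);sy=np.cross(Z,sx)
E
python3 -c "
from h import *
p,R=st()
print('stand frame',(p-O)@sx,(p-O)@sy)
print(shift(O-.083*sx+[0,0,.293]),np.degrees(Ro.from_matrix(R.T@np.c_[-sx,sy,-Z]).as_rotvec()))
a=[grab_frame(n)[:,:,::-1] for n in('scene','side')]
cv2.imwrite('pics/p11.png',cv2.resize(np.hstack([a[0][80:280,300:500],a[1][60:260,130:330]]),None,fx=2,fy=2))
cv2.imwrite('pics/w11.png',grab_frame('wrist')[:,:,::-1])
"
```

```text
t 14.05 p [0.4277 0.2244 0.2927] 
R [[-0.9947175439347962, 0.1026295276417338, 0.0020464223320487453], [0.10262249775870555, 0.994714944399929, -0.0032866915294932444], [-0.00237291847541862, -0.0030593207547047817, -0.9999925048791258]] 
q [ 0.2509  0.3343 -1.0119  1.8958  0.324   1.0867  0.5776] f [-0.1246  0.4309 -2.4403] w 0.048903087537180465
stand frame -0.17300564339561617 -0.0013259818217148424
[-90.0013   1.6244  -0.1358] [-0.1755  0.1357 -0.1904]
```

View pics/p11.png

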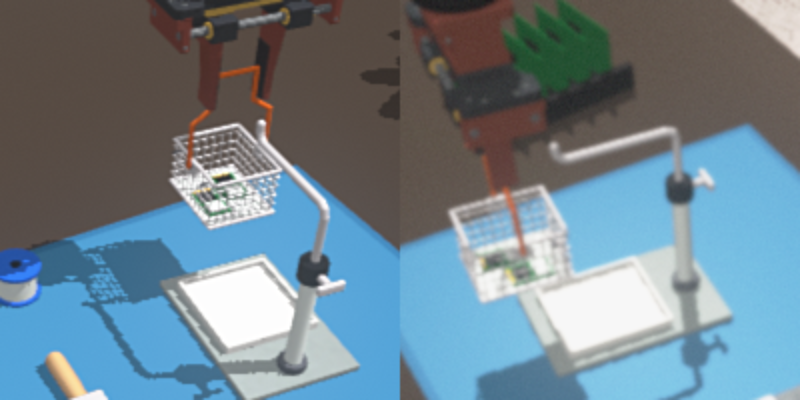

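View pics/w11.png

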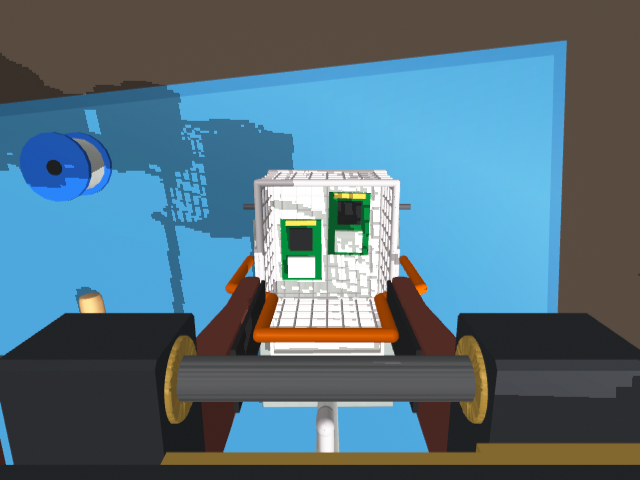

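```bash
python3 -c "
from h import *
p=get_obs()['position']
for x in((410,116.5),(429,113)):
    o,d=ray('scene',x); s=((p-o)@sx)/(d@sx); X=o+s*d; print(X,(X-O)@sy)
c=camera_info('wrist')
for x in ((326,410),(327,440)):
    X=plane('',x,.216 if x[1]<420 else .2,c); print((X-O)@sx,(X-O)@sy)
X=[plane('',x,.241,c) for x in((258,336),(393,334))];print([((q-O)@sx,(q-O)@sy) for q in X])
"
```

```text
[0.4269 0.2082 0.2449] -0.017471518641351543
[0.431  0.2492 0.2439] 0.02375345828895878
-0.12411811086950626 -0.0035086238300825415
-0.09575398567676635 -0.003229157546834384
[(np.float64(-0.1718552675937739), np.float64(-0.02664613106493715)), (np.float64(-0.17241693907205877), np.float64(0.019903527425565774))]
```

The crossbar is at z ≈ 0.243, clear above the hook tip at 0.218, and in the wrist view it lines up with the hook sideways. I'll advance along the hook.

Call:
move_arm --turn '[[0, 0, 0], [0, 0, 0], [0, 0, 0], [0, 0, 0], [0, 0, 0], [0, 0, 0], [0, 0, 0], [0, 0, 0], [0, 0, 0], [0, 0, 0]]' --travel '[[-6, 0, 0], [-15, 0, 0], [-27, 0, 0], [-39, 0, 0], [-51, 0, 0], [-63, 1, 0], [-75, 1, 0], [-84, 1, 0], [-90, 1, 0], [-90, 1, 0]]' --claw '[-1, -1, -1, -1, -1, -1, -1, -1, -1, -1]'

```text
time: 15.03
position: [0.519, 0.2153, 0.2927]
eef_rot: [0.163, 3.135, -0.004]
wrist_force: [-0.9, 0.2, -3.9]
gripper_width: 0.049
```

```bash
python3 -c "
from h import *
p,R=st()
print('stand frame',(p-O)@sx,(p-O)@sy)
a=[grab_frame(n)[:,:,::-1] for n in('scene','side')]
cv2.imwrite('pics/p12.png',cv2.resize(np.hstack([a[0][80:280,300:500],a[1][60:260,130:330]]),None,fx=2,fy=2))
cv2.imwrite('pics/w12.png',grab_frame('wrist')[:,:,::-1])
"
```

```text
t 15.0333 p [0.519  0.2153 0.2927] 
R [[-0.994582391757448, 0.10393159570773855, 0.0020222313610632073], [0.10392552196926139, 0.9945808335598273, -0.002907128971281278], [-0.0023134151056505283, -0.0026812178356631993, -0.9999937295710742]] 
q [ 0.212   0.472  -0.938   1.7209  0.4151  1.1611  0.6229] f [-0.8743  0.2056 -3.9102] w 0.04897856498964745
stand frame -0.0812852969260835 -0.001317408969564277
```

View pics/p12.png

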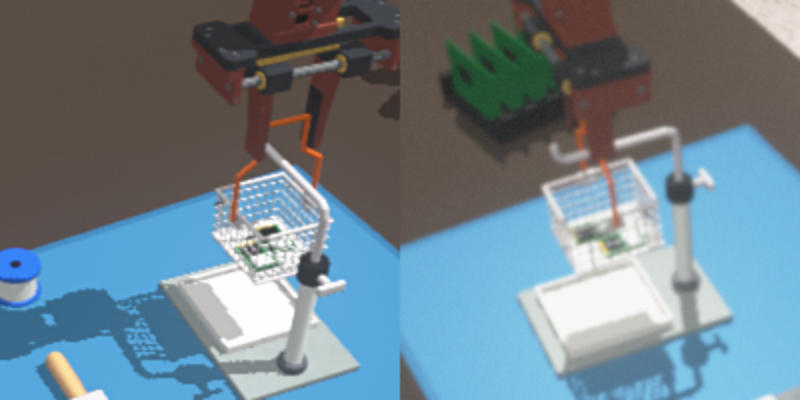

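View pics/w12.png

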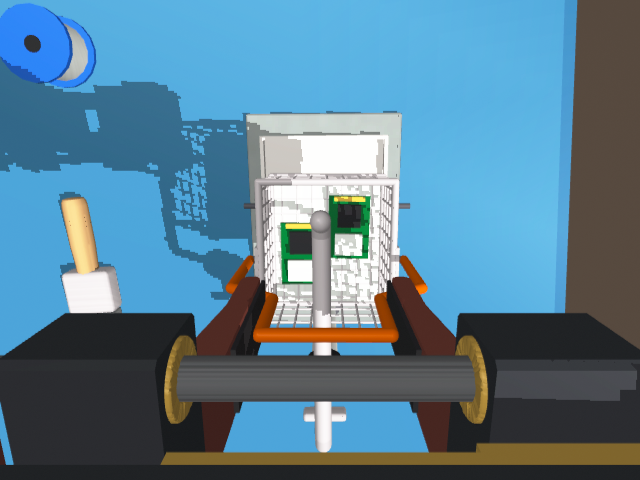

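The hook is inside the bail loop, with its bar (px x≈321) under the middle of the crossbar (≈325). I'll lower most of the way, then feel for the bar.

Call:
move_arm --turn '[[0, 0, 0], [0, 0, 0], [0, 0, 0], [0, 0, 0], [0, 0, 0], [0, 0, 0], [0, 0, 0], [0, 0, 0]]' --travel '[[0, -1, 4], [0, -1, 10], [0, -1, 16], [0, -1, 21], [0, -1, 25], [0, -1, 28], [0, -1, 28], [0, -1, 28]]' --claw '[-1, -1, -1, -1, -1, -1, -1, -1]'

```text
time: 15.85
position: [0.5176, 0.2146, 0.2649]
eef_rot: [0.161, 3.135, -0.005]
wrist_force: [0.4, 0.5, -2.9]
gripper_width: 0.0492
```

```bash
python3 -c "
from h import *
p,R=st()
a=[grab_frame(n)[:,:,::-1] for n in('scene','side')]
cv2.imwrite('pics/p13.png',cv2.resize(np.hstack([a[0][110:240,380:480],a[1][90:220,180:280]]),None,fx=4,fy=4))
"
```

```text
t 15.85 p [0.5176 0.2146 0.2649] 
R [[-0.994707663043065, 0.10272683195723367, 0.0019654718096699777], [0.1027201000279169, 0.9947049423462483, -0.003264769854337953], [-0.0022904439873265682, -0.003045598131290602, -0.9999927390728215]] 
q [ 0.1995  0.4973 -0.9222  1.7573  0.4428  1.1096  0.6   ] f [ 0.3514  0.5102 -2.8534] w 0.04916657523171291
```

View pics/p13.png

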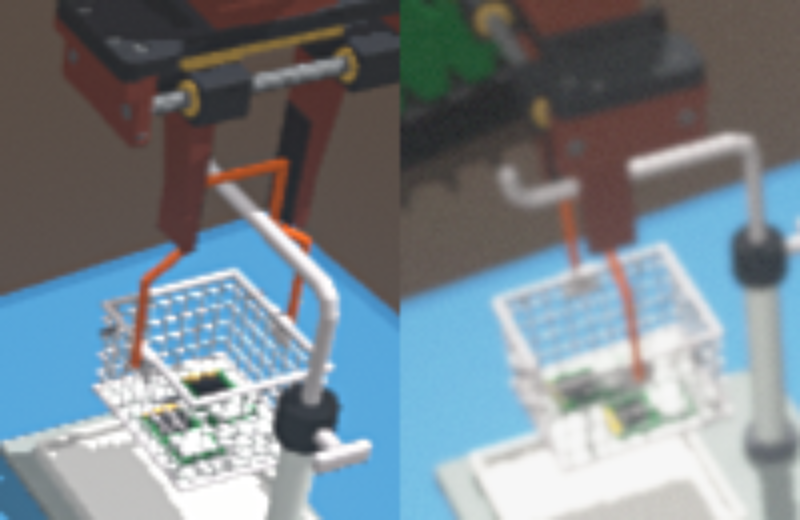

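Not touching yet (-2.9 N), about 10 mm to go. Creeping down.

Call:
move_arm --turn '[[0, 0, 0], [0, 0, 0], [0, 0, 0], [0, 0, 0], [0, 0, 0], [0, 0, 0], [0, 0, 0]]' --travel '[[0, 0, 1], [0, 0, 2], [0, 0, 3], [0, 0, 4], [0, 0, 5], [0, 0, 6], [0, 0, 6]]' --claw '[-1, -1, -1, -1, -1, -1, -1]'

```text
time: 16.53
position: [0.5176, 0.2145, 0.2588]
eef_rot: [0.162, 3.135, -0.005]
wrist_force: [-0.0, -0.3, -3.0]
gripper_width: 0.0491
```

Call:
move_arm --turn '[[0, 0, 0], [0, 0, 0], [0, 0, 0], [0, 0, 0], [0, 0, 0]]' --travel '[[0, 0, 0.5], [0, 0, 1], [0, 0, 1.5], [0, 0, 2], [0, 0, 2]]' --claw '[-1, -1, -1, -1, -1]'

```text
time: 16.95
position: [0.5178, 0.2146, 0.2579]
eef_rot: [0.162, 3.134, -0.005]
wrist_force: [-3.2, -2.3, 6.7]
gripper_width: 0.0492
```

Contact at TCP z 0.258, about where expected. I'll ease up slightly and look.

Call:
move_arm --turn '[[0, 0, 0], [0, 0, 0], [0, 0, 0]]' --travel '[[0, 0, -0.8], [0, 0, -0.8], [0, 0, -0.8]]' --claw '[-1, -1, -1]'

```text
time: 17.2
position: [0.5177, 0.2145, 0.2581]
eef_rot: [0.162, 3.135, -0.005]
wrist_force: [-1.6, -1.7, 3.1]
gripper_width: 0.049
```

```bash
python3 -c "
from h import *
p,R=st()
a=[grab_frame(n)[:,:,::-1] for n in('scene','side')]
cv2.imwrite('pics/p14.png',cv2.resize(np.hstack([a[0][110:240,380:480],a[1][90:220,180:280]]),None,fx=4,fy=4))
cv2.imwrite('pics/w14.png',grab_frame('wrist')[:,:,::-1])
"
```

```text
t 17.2 p [0.5177 0.2145 0.2581] 
R [[-0.9946881506341599, 0.10289848614854509, 0.002717450336791722], [0.10288931438935793, 0.994687259219334, -0.0033234517023376185], [-0.003044991376526359, -0.003026201425480526, -0.9999907850237669]] 
q [ 0.1955  0.5041 -0.9175  1.765   0.4506  1.0969  0.5935] f [-1.5588 -1.6888  3.1321] w 0.049049834169849836
```

View pics/p14.png

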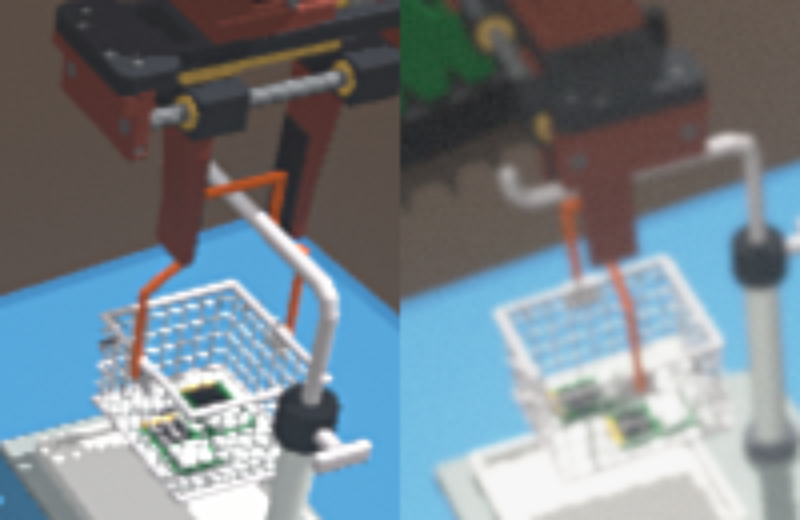

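View pics/w14.png

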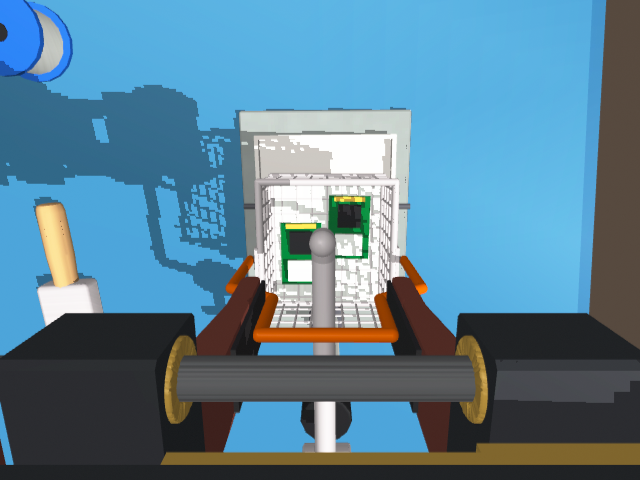

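The crossbar rests centred on the bar with a gentle load (about 6 N). Releasing.

Call:
move_arm --turn '[[0, 0, 0], [0, 0, 0], [0, 0, 0], [0, 0, 0], [0, 0, 0], [0, 0, 0], [0, 0, 0], [0, 0, 0]]' --travel '[[0, 0, 0], [0, 0, 0], [0, 0, 0], [0, 0, 0], [0, 0, 0], [0, 0, 0], [0, 0, 0], [0, 0, 0]]' --claw '[0.2, 0.3, 0.4, 0.5, 0.6, 0.6, 0.6, 0.6]'

```text
time: 18.02
position: [0.5177, 0.2145, 0.2578]
eef_rot: [0.162, 3.135, -0.005]
wrist_force: [-0.1, 0.2, 0.1]
gripper_width: 0.0702
```

```bash
python3 -c "
from h import *
p,R=st()
a=[grab_frame(n)[:,:,::-1] for n in('scene','side')]
cv2.imwrite('pics/p15.png',cv2.resize(np.hstack([a[0][110:240,380:480],a[1][90:220,180:280]]),None,fx=4,fy=4))
cv2.imwrite('pics/w15.png',grab_frame('wrist')[:,:,::-1])
"
```

```text
t 18.0167 p [0.5177 0.2145 0.2578] 
R [[-0.994693744227778, 0.1028542096952315, 0.00231662299325884], [0.10284643572394976, 0.9946919144344007, -0.003256688149945672], [-0.002639290246073876, -0.0030011509118788764, -0.9999920135882089]] 
q [ 0.1955  0.5045 -0.9174  1.7653  0.4507  1.0966  0.5935] f [-0.1281  0.1659  0.1349] w 0.07024075482323495
```

View pics/p15.png

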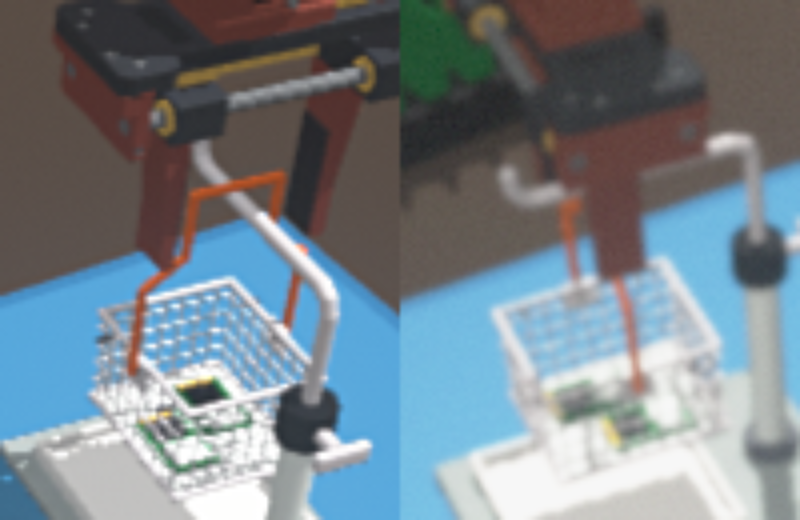

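View pics/w15.png

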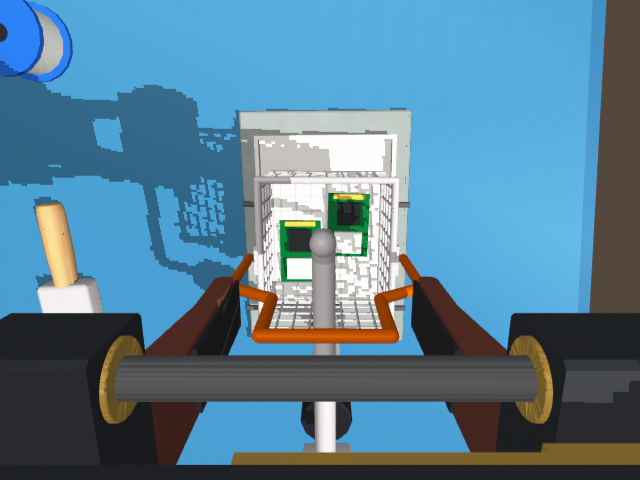

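It hangs by itself. Backing straight up.

Call:
move_arm --turn '[[0, 0, 0], [0, 0, 0], [0, 0, 0], [0, 0, 0], [0, 0, 0], [0, 0, 0], [0, 0, 0], [0, 0, 0], [0, 0, 0]]' --travel '[[0, 0, -4], [0, 0, -12], [0, 0, -24], [0, 0, -40], [0, 0, -60], [0, 0, -80], [0, 0, -100], [0, 0, -120], [0, 0, -120]]' --claw '[0.6, 0.6, 0.6, 0.6, 0.6, 0.6, 0.6, 0.6, 0.6]'

```text
time: 18.92
position: [0.5181, 0.2162, 0.3829]
eef_rot: [0.161, 3.129, -0.001]
wrist_force: [0.3, 0.5, 0.3]
gripper_width: 0.0702
```

Call:
move_arm --turn '[[0, 0, 0], [0, 0, 0], [0, 0, 0], [0, 0, 0], [0, 0, 0], [0, 0, 0], [0, 0, 0], [0, 0, 0], [0, 0, 0], [0, 0, 0]]' --travel '[[0, 0, 0], [0, 0, 0], [0, 0, 0], [0, 0, 0], [0, 0, 0], [0, 0, 0], [0, 0, 0], [0, 0, 0], [0, 0, 0], [0, 0, 0]]' --claw '[0.6, 0.6, 0.6, 0.6, 0.6, 0.6, 0.6, 0.6, 0.6, 0.6]'

```text
time: 19.75
position: [0.5174, 0.2149, 0.3778]
eef_rot: [0.161, 3.135, -0.005]
wrist_force: [-0.4, -0.7, -0.1]
gripper_width: 0.0703
```

```bash
python3 -c "
from h import *
p,R=st()
a=[grab_frame(n)[:,:,::-1] for n in('scene','side')]
for i in range(6): grab_frame('side')
b=grab_frame('side')[:,:,::-1]
print('motion',np.abs(a[1].astype(int)-b)[90:260,180:300].max())
cv2.imwrite('pics/p16.png',cv2.resize(np.hstack([a[0][110:260,360:480],a[1][90:240,180:300]]),None,fx=3.3,fy=3.3))
cv2.imwrite('pics/p16b.png',cv2.resize(a[0],None,fx=1,fy=1))
"
```

```text
t 19.75 p [0.5174 0.2149 0.3778] 
R [[-0.9947050022658224, 0.10274666120664108, 0.002254346521417536], [0.10273890694855256, 0.9947028117469159, -0.00332164143108513], [-0.0025836923902755474, -0.0030724442497400734, -0.9999919422775192]] 
q [ 0.2454  0.3986 -0.977   1.6059  0.3427  1.3195  0.6861] f [-0.4039 -0.6996 -0.0847] w 0.07028703115528113
motion 28
```

View pics/p16.png

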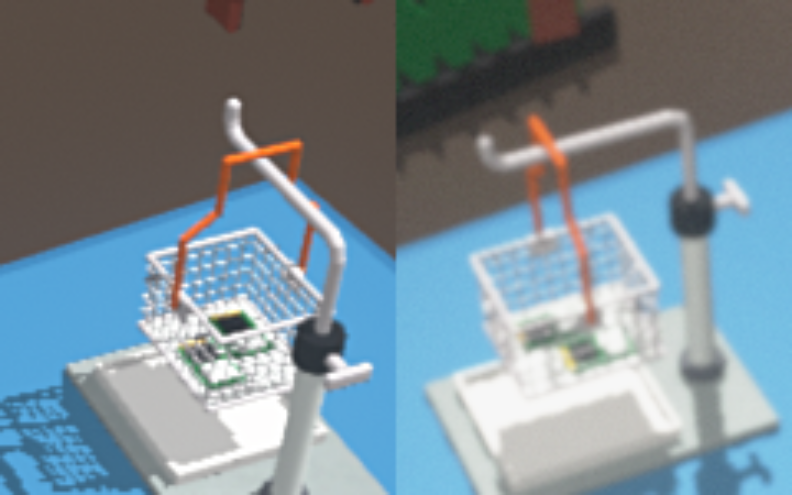

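View pics/p16b.png

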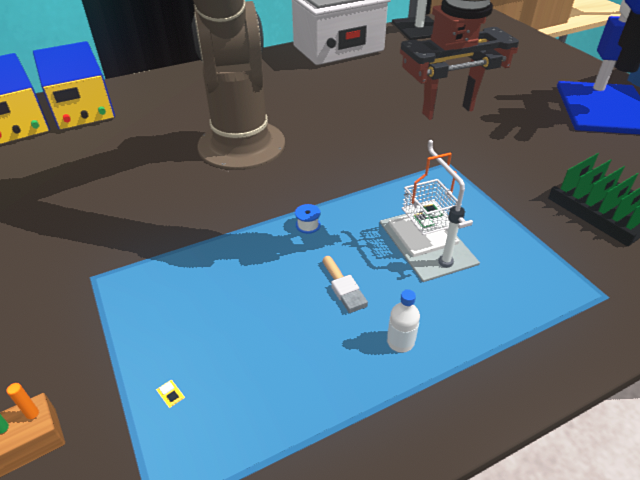

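```bash
python3 -c "
from h import *
f=lambda x,y:(x/3.3+360,y/3.3+110); g=lambda x,y:((x-396)/3.3+180,y/3.3+90)
for k,a,b in(('cb-y',f(225,160),g(560,160)),('cb+y',f(300,143),g(532,118)),('rA',f(148,255),g(517,330)),('rB',f(258,232),g(472,258)),('rC',f(325,300),g(612,215)),('rD',f(218,340),g(660,282))):
    X,e=tri(a,b);print(k,X,'stand',(X-O)@sx,(X-O)@sy,X[2],'err',np.round(e,1))
a=grab_frame('side')
for i in range(10): grab_frame('side')
b=grab_frame('side');d=np.abs(a.astype(int)-b)
print(d[90:260,180:300].mean(),d[300:450,100:300].mean())
"
```

```text
cb-y [0.5151 0.194  0.2081] stand -0.08307591824553666 -0.022877555913771615 0.20809937084201902 err [0.3 0.2]
cb+y [0.52   0.241  0.2068] stand -0.08282061731392211 0.0244204079617205 0.20681430578705162 err [0.4 0.3]
rA [0.4714 0.1829 0.1151] stand -0.12538110283240203 -0.038217475837002454 0.11507775004124621 err [0.5 0.5]
rB [0.4781 0.2604 0.111 ] stand -0.1264611167879112 0.0395439304971473 0.11099862464954016 err [0.4 0.3]
rC [0.5626 0.2429 0.122 ] stand -0.04065492096450393 0.030539109966145058 0.12204468948623173 err [1.4 1. ]
rD [0.5588 0.1728 0.1186] stand -0.03748857172899853 -0.03957230329795924 0.11862431619200925 err [0.1 0. ]
1.5730065359477123 1.7867111111111111
```

Checks on the hanging basket:
- **Position:** the crossbar is level, with its middle at stand (-0.083, +0.001).
- **Tilt:** the rim tilts by about 4°.
- **At rest:** picture differences are no more than background noise.
- **Surroundings:** the bystanders look unmoved.

Handing in.

```bash
python3 -c "
from h import *
print(finish_job()); print(get_obs()['time'])"
```

```text
the job is handed in; nothing more can be done
None
the job is handed in; nothing more can be done
```

The basket is hanging by the middle of its orange bail on the hook, let go and at rest, with both boards inside. I handed the job in at about 21 s; no verdict is reported.

**How it went:**
1. I first tried to tilt the bail up from underneath with closed fingers, but that ran into joint 6's range. I stopped before touching anything.
2. I then gripped the crossbar, swung it up to vertical and let go. It stayed up by itself.
3. I regripped the bail on its shoulders, lifted, carried the basket round to the hook tip and threaded the hook through the bail.
4. I lowered it slowly until it touched. The wrist reading changed by about 10 N, under the 25 N limit. I eased off, opened the fingers and backed straight up.

**Hook height:** the pictures put the bar's centre line at about 198 mm. Contact came about 3 mm higher than that predicted, which is within calibration error.

**Last checks:**
- **Position:** the crossbar's middle is 83 mm from the tube's axis and about 1 mm off the bar's line.
- **Level:** the crossbar is level, but the basket's rim tilts by about 4° (limit about 10°). That estimate is rough, as one rim corner was measured poorly.
- **At rest:** two pictures taken about 0.5 s apart differ only by camera noise. The wrist reads about zero and the gripper is well clear.
- **Bystanders:** the bottle, spool and brush look unmoved, and so does the yellow look-alike. I judged this by eye, not by measurement.

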